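# Assemble the tiered lacquer box

## Robot

A 6-joint arm with a two-finger parallel gripper is mounted at the origin on the work surface. World frame = base frame: x ahead of the robot, y to its left, z up, the work surface at z = 0. Lengths are in m, angles in rad, forces in N, time in s.
With the tool pointing down it reaches from about 0.375 to 0.9 m from the base axis. Payload 3.1 kg.
Tool frame: the origin (TCP) lies on the centre line of the jaws, within the pads' length; the fingertips stand 25 mm ahead of it and the grasp point (between the pads) lies 6 mm ahead of it (manip.tip_extent is the distance from the TCP to the fingertips, in m); z points along the fingers, y is the line along which they close (so a half turn about z gives the same grasp; the last joint's range is limited). The gripper opens to 85 mm and grips with 20 to 120 N. Pads are 22 mm wide; open, the fingers measure 114 mm over their backs; the gripper's body (76 mm by 85 mm) begins 54 mm behind the grasp point. The pads swing forward as they close: fully open they stand 13 mm farther back than shut.
Start: joints at [-0.178, 0.527, 1.433, -0, 1.181, -0.178], TCP at [0.625, 0, 0.256] pointing down, gripper open.
Joint ranges: [-3.08, 3.08], [-0.75, 2.2], [0.22, 2.44], [-1.43, 4.57], [0, 2.65], [-2.85, 2.85]. Speed limits (rad/s): [2.79, 2.79, 3.14, 3.14, 3.14, 3.14].

## Interface

Orientations are given as a unit quaternion [x, y, z, w].
In Python, from station import readout, imaging, order, manip gives the robot as it stands.
- The arm moves only by the tool move_arm, never from a script. Its argument "rows" is a list of rows, each a list of 7 numbers: the turn, a rotation vector about the tool's x, y, z in degrees, then the shift along the tool's x, y, z in mm, then the closure, from 0 (fully open) to 1 (shut). A call has 1 to 12 rows; each row is the pose to reach, as a shift and turn from the pose commanded when the call began, along the tool's axes at that moment; what a row does not reach only later rows make up. A row lasts 1/12 s, in which the tool goes at most 41.7 mm and 7.16 degrees, less where a joint would pass 70% of its speed; a pose out of reach is approached as far as the arm can. A call with a gripper value outside its range is refused whole. The fingers move at their own pace and stop on an object; "squeeze" is the grip in N (left out, the last holds). Time passes only in rows, so rows that repeat a pose let the fingers close. It gives the time, the measured TCP pose, the force, the opening and the grip force at its end, in the units of the state.
- readout.sense(): the state, without advancing time (a new reading comes with each control period).
- imaging.snapshot(name): name is "scene" or "side" or "wrist"; returns a dict with "img" (420x560x3 uint8, red, green, blue), "z_map" (420x560 float32, m along the optical axis (not along the pixel's ray), 0 where there is no reading), "fovy" (degrees; the focal length in pixels is half the picture's height over the tangent of half this angle, whatever the lens; pixels are square), "cx", "cy" (the principal point, pixels), "rvec" (rotation vector, rad) and "tvec" (3), from world to camera coordinates, as OpenCV has them. Camera axes: x right, y down, z forward; pixel columns grow to the right and rows downward; lengths in m; the calibration is good to about 2 mm. A picture is of the moment at which its call begins.
- order.sign_off(): hands the job in; it is judged then, once.
The state is a dict: "t": time; "q": joint angles; "qd": joint speeds; "tau": joint torques, N m; "tcp_pos": TCP position; "tool_rot": TCP orientation; "force": force on the tool from outside, world axes, zero at the start; "ft_torque": the same for the moment, N m; "finger_gap": opening from 0.0 (shut) to 1.0 (fully open); "gripper_force": force on a finger pad.
Only numpy, scipy, OpenCV 4.12 (cv2) and the standard library are available. Lean on these libraries where they do the work, as an engineer would, in place of code of your own. Each camera call takes 0.05 s, during which the arm holds its last target. There are 200 camera calls.

## Task

Assemble the tiered lacquer box on its stand, one piece at a time from the bottom up: the deepest tier on the stand, then the middle one, then the shallowest, and last the lid, each lined up with the piece below, right way up, with its foot fully seated in it. Set the pieces down gently, never dropping them, and leave the other things on the bench where they are.

Things in the scene. Friction and masses are not known exactly. Their poses are not given: they have to be found in the camera images.
- stand: Fixed plinth: dark wooden base board 128 mm (x) by 84 mm (y), 8 mm thick, with a low black rim on it, 104 x 60 mm outside, 94 x 50 mm inside, its top 20 mm above the bench; dark red inside. Origin: centre of the underside, z up. The deepest tier's foot drops into the rim (5 mm play); that tier's origin then lies 16 mm above this one.
- deep_tier: Black open box, dark red inside, 104 mm long (x), 60 wide (y), 64 high: the deepest of three tiers; loose, ~160 g. Walls 5 mm, upright. Foot beneath with rounded edges: 84 x 40, z 0 to 4 mm; floor z 4 to 9; walls up to 64. Origin: centre of the foot's underside, z up. The next piece's foot drops into its 94 x 50 mouth (5 mm play); that piece's origin then lies 60 mm above this one.
- middle_tier: Black open box, dark red inside, 104 mm long (x), 60 wide (y), 46 high: the middle of three tiers; loose, ~130 g. Walls 5 mm, upright. Foot beneath with rounded edges: 84 x 40, z 0 to 4 mm; floor z 4 to 9; walls up to 46. Origin: centre of the foot's underside, z up. The next piece's foot drops into its 94 x 50 mouth (5 mm play); that piece's origin then lies 42 mm above this one.
- shallow_tier: Black open box, dark red inside, 104 mm long (x), 60 wide (y), 28 high: the shallowest of three tiers; loose, ~100 g. Walls 5 mm, upright. Foot beneath with rounded edges: 84 x 40, z 0 to 4 mm; floor z 4 to 9; walls up to 28. Origin: centre of the foot's underside, z up. The next piece's foot drops into its 94 x 50 mouth (5 mm play); that piece's origin then lies 24 mm above this one.
- lid: Black lacquered flat lid, 104 mm long (x), 60 wide (y), with a pale wooden bar handle on top; loose, ~100 g. Foot as on the tiers (84 x 40, z 0 to 4 mm), plate z 4 to 12, handle 46 mm along x, 14 wide in y, z 12 to 32. Origin: centre of the foot's underside, z up. Stand, tiers and lid all look the same after half a turn.
- jar: Bystander: closed amber glass jar with a black cap, 50 mm across, 65 mm high, loose. Origin at the centre of its underside.
- spatula: Bystander: wooden lacquer spatula lying flat along its x, 160 mm long (from -80 to +80 mm), up to 28 mm wide, 8 mm high, loose. Origin in the middle of its underside.
- stone: Bystander: grey polishing stone, 85 x 36 mm, 22 mm high, long side along its x, loose. Origin at the centre of its underside.
- bowl: Bystander: small white bowl, 68 mm across the rim, 40 mm high, loose. Origin at the centre of its underside.
- cup: Bystander: small empty terracotta cup, 60 mm across the rim, 60 mm high, loose. Origin at the centre of its underside.
Not all that is in view belongs to the job. What is shaped like the shallow_tier but orange or purple is not meant. Leave any yellow look-alike of the middle_tier alone.

How it is judged:
On the way, in this order (a step that is already met when the one before it is completed fails the run):
1. the deepest tier is seated on the stand and released (horizontal distance between deep_tier and stand below 0.01 m and z of deep_tier in the frame of stand between 0.013 and 0.019 m and angle between deep_tier's own z axis and vertical below 0.06 rad and angle between the x axis of deep_tier and the x axis of stand, either way round below 0.2 rad and contact force between deep_tier and the fingers below 0.1 N), for 0.2 s.
2. the middle tier is seated on the deepest tier and released (horizontal distance between middle_tier and deep_tier below 0.01 m and z of middle_tier in the frame of deep_tier between 0.057 and 0.063 m and angle between middle_tier's own z axis and vertical below 0.06 rad and angle between the x axis of middle_tier and the x axis of deep_tier, either way round below 0.2 rad and contact force between middle_tier and the fingers below 0.1 N), for 0.2 s.
3. the shallowest tier is seated on the middle tier and released (horizontal distance between shallow_tier and middle_tier below 0.01 m and z of shallow_tier in the frame of middle_tier between 0.039 and 0.045 m and angle between shallow_tier's own z axis and vertical below 0.06 rad and angle between the x axis of shallow_tier and the x axis of middle_tier, either way round below 0.2 rad and contact force between shallow_tier and the fingers below 0.1 N), for 0.2 s.
4. the lid is seated on the shallowest tier and released (horizontal distance between lid and shallow_tier below 0.01 m and z of lid in the frame of shallow_tier between 0.021 and 0.027 m and angle between lid's own z axis and vertical below 0.06 rad and angle between the x axis of lid and the x axis of shallow_tier, either way round below 0.2 rad and contact force between lid and the fingers below 0.1 N), for 0.2 s.
At the end, for the whole second after the job is handed in: From the bottom up stand, deepest tier, middle tier, shallowest tier, lid: each piece within 10 mm of the centre of the one below, long sides within 0.2 rad (half a turn does not matter), within 3 mm of its fully seated height, upright within 0.06 rad, and at rest (horizontal distance between deep_tier and stand below 0.01 m and z of deep_tier in the frame of stand between 0.013 and 0.019 m and angle between each of deep_tier, middle_tier, shallow_tier, lid's own z axis and vertical below 0.06 rad and angle between the x axis of deep_tier and the x axis of stand, either way round below 0.2 rad and horizontal distance between middle_tier and deep_tier below 0.01 m and z of middle_tier in the frame of deep_tier between 0.057 and 0.063 m and angle between the x axis of middle_tier and the x axis of deep_tier, either way round below 0.2 rad and horizontal distance between shallow_tier and middle_tier below 0.01 m and z of shallow_tier in the frame of middle_tier between 0.039 and 0.045 m and angle between the x axis of shallow_tier and the x axis of middle_tier, either way round below 0.2 rad and horizontal distance between lid and shallow_tier below 0.01 m and z of lid in the frame of shallow_tier between 0.021 and 0.027 m and angle between the x axis of lid and the x axis of shallow_tier, either way round below 0.2 rad and linear speed of each of deep_tier, middle_tier, shallow_tier, lid below 0.02 m/s); the robot touches nothing.
It fails at once if a bystander (jar, spatula, stone, bowl or cup) is shifted by more than 30 mm (distance of any of jar, spatula, stone, bowl, cup from where it was at the start of the episode above 0.03 m).
It fails at once if the deepest tier is dropped (it moves faster than 0.6 m/s with no finger on it: a fall of about 20 mm) (linear speed of deep_tier above 0.6 m/s and contact force between deep_tier and the fingers below 0.05 N).
It fails at once if the middle tier is dropped (it moves faster than 0.6 m/s with no finger on it: a fall of about 20 mm) (linear speed of middle_tier above 0.6 m/s and contact force between middle_tier and the fingers below 0.05 N).
It fails at once if the shallowest tier is dropped (it moves faster than 0.6 m/s with no finger on it: a fall of about 20 mm) (linear speed of shallow_tier above 0.6 m/s and contact force between shallow_tier and the fingers below 0.05 N).
It fails at once if the lid is dropped (it moves faster than 0.6 m/s with no finger on it: a fall of about 20 mm) (linear speed of lid above 0.6 m/s and contact force between lid and the fingers below 0.05 N).
It also fails if it takes over 112 s, if anything falls off the work surface, if the arm or the gripper's body presses on something with over 40 N, if the wrist force passes 120 N, or if a joint passes its speed limit or range.

## Working session

There is one attempt and no reset: what is moved stays moved. The work goes in short steps, Python scripts to look and compute and a tool call to move; the robot and the scene stay as the last step left them, time stands still between calls to the robot, and variables do not carry over. Pictures are saved under pics/ and viewed, at most 14 in all, crops included, and the job is handed in when it is done.

Besides the shell and the picture viewer there is one more tool, called after "Emit:" as a command line: name --pt "numbers of a row" for each row, then --argument value for the rest. move_arm: Moves the arm, as the interface text tells. Its arguments: {"type":"object","properties":{"rows":{"type":"array"},"squeeze":{"type":"number"}},"required":["rows"]}

```bash
mkdir -p pics && cat > h.py <<'E'
import numpy as np, cv2
from station import readout, imaging, order, manip
def snap(name):
    s=imaging.snapshot(name); h=s['img'].shape[0]
    s['f']=h/2/np.tan(np.radians(s['fovy'])/2)
    R=cv2.Rodrigues(np.array(s['rvec'],float))[0]; s['R']=R; s['C']=-R.T@np.array(s['tvec'],float)
    v,u=np.mgrid[:h,:s['img'].shape[1]]
    d=np.stack([(u-s['cx'])/s['f'],(v-s['cy'])/s['f'],np.ones_like(u)],-1)
    s['P']=(d*s['z_map'][...,None]-np.array(s['tvec']).ravel())@R
    s['P'][s['z_map']<=0]=np.nan
    return s
def save(s,n): cv2.imwrite('pics/'+n,s['img'][...,::-1])
E
python3 - <<'E'
from h import *
print(readout.sense())
for n in ['scene','side','wrist']:
    s=snap(n); save(s,n+'0.png'); print(n,s['C'],s['fovy'],s['cx'],s['cy'],np.isfinite(s['P'][...,0]).mean(), s['R'][2])
    np.savez(n+'0.npz',img=s['img'],P=s['P'])
E
```

```text
{'t': 0.0, 'q': array([-1.78479549e-01,  5.28485060e-01,  1.43387688e+00,  9.81162959e-06,
        1.18136759e+00, -1.78528226e-01]), 'qd': array([ 0.00124428, -0.00174594, -0.00039   , -0.00043591,  0.00097372,
       -0.00038377]), 'tau': array([ 2.50220628e-04, -4.42344439e+01, -1.78024775e+01, -2.06930472e-04,
        8.36740597e-03,  2.24214921e-05]), 'tcp_pos': array([6.24359278e-01, 1.60337444e-04, 2.55330018e-01]), 'tool_rot': array([ 7.07090488e-01,  7.07122267e-01, -6.05624439e-04, -8.80227379e-04]), 'force': array([-0.03541514,  0.60107223, -0.14729556]), 'ft_torque': array([-0.013511  ,  0.03122297,  0.01621811]), 'gripper_force': 0.0, 'finger_gap': 0.9965839424262161}
scene [ 0.71107878 -0.48718121  0.88927353] 54.09385981555481 286.1661708655691 223.03205590409976 0.9960204081632653 [-0.24775574  0.44417479 -0.86100282]
side [ 0.39091269 -0.8063803   0.75185267] 55.115371183813664 277.2681290220969 210.89332072066998 0.9958333333333333 [ 0.09227746  0.74198247 -0.66403831]
wrist [0.6243468  0.08181318 0.37378745] 61.40467552600675 278.0066220566433 212.58950968019602 0.9957993197278912 [-0.00259703 -0.31917799 -0.94769123]
```

View pics/scene0.png

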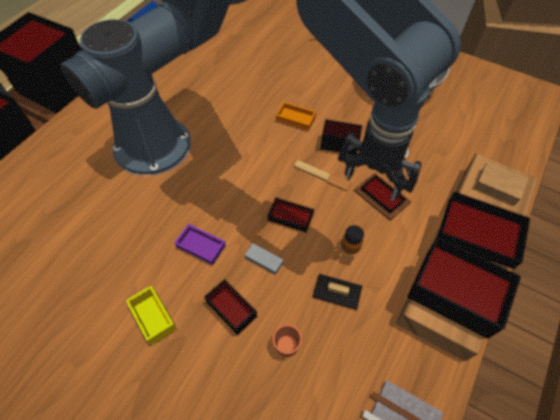

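View pics/side0.png

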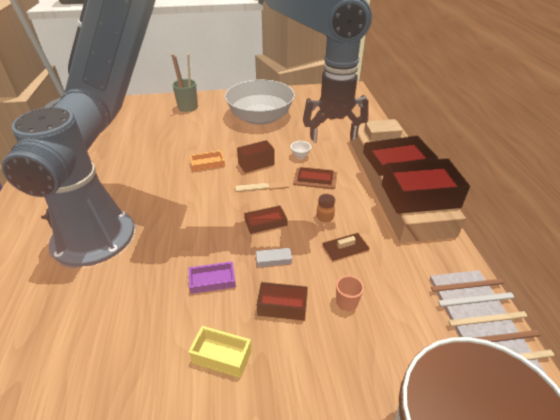

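Both views show the stand at scene (384,195), the deep tier at about (340,135), the shallow one at (290,214), the middle one at (230,305) and the lid at (338,291). The bystanders and the orange, purple and yellow look-alikes are around them. Next I measure them by height.

```bash
cat >> h.py <<'E'
def objs(P,img,zmin=0.005):
    """blobs standing above the bench: printed with centroid, height, top rectangle"""
    z=P[...,2]; x=P[...,0]; y=P[...,1]
    m=((z>zmin)&(z<0.15)&(x>0.25)&(x<1.0)&(y>-0.5)&(y<0.5)).astype(np.uint8)
    n,l,st,c=cv2.connectedComponentsWithStats(m)
    for i in range(1,n):
        if st[i,4]<150: continue
        q=P[l==i]; h=np.percentile(q[:,2],97)
        t=q[q[:,2]>h-0.006]
        r=rect(t[:,:2]); 
        print('px',c[i].astype(int),'n',st[i,4],'top',round(h*1000),'rect',r,'rgb',img[l==i].mean(0).astype(int))
def rect(t):
    (cx,cy),(w,hh),a=cv2.minAreaRect((t*1000).astype(np.float32))
    if w<hh: w,hh,a=hh,w,a+90
    return [round(float(v),1) for v in (cx,cy,w,hh,(a+90)%180-90)]
E
python3 - <<'E'
from h import *
for n in ['scene','side']:
    d=np.load(n+'0.npz'); print(n); objs(d['P'],d['img'])
    c=d['img'][90:260,260:430] if n=='scene' else d['img'][120:260,180:360]
    big=cv2.resize(c,None,fx=3,fy=3)[...,::-1]; cv2.imwrite('pics/c_%s.png'%n,big)
a=cv2.imread('pics/c_scene.png')[:,:400];b=cv2.imread('pics/c_side.png')[:, :400]
h=min(a.shape[0],b.shape[0]);cv2.imwrite('pics/c.png',np.hstack([a[:h],b[:h]]))
E
```

```text
scene
px [295 115] n 739 top 29 rect [301.2, 291.1, 104.9, 63.8, 9.2] rgb [157  88  13]
px [337 134] n 881 top 64 rect [456.4, 268.4, 103.7, 65.3, 18.2] rgb [38 20 16]
px [472 261] n 16886 top 139 rect [870.6, -30.2, 175.7, 128.6, 0.2] rgb [88 47 33]
px [314 171] n 261 top 10 rect [442.8, 146.7, 119.5, 25.3, 1.5] rgb [187 145  89]
px [381 196] n 1155 top 20 rect [630.0, 167.5, 105.5, 63.3, -17.9] rgb [80 35 24]
px [290 214] n 1035 top 29 rect [457.4, -10.0, 104.7, 63.2, 10.6] rgb [59 21 17]
px [200 244] n 1175 top 28 rect [312.9, -191.7, 106.6, 61.1, 3.0] rgb [109  53 125]
px [352 239] n 521 top 67 rect [623.5, -4.8, 44.4, 42.8, -84.6] rgb [63 43 28]
px [264 258] n 600 top 24 rect [463.4, -146.2, 85.5, 37.3, 0.4] rgb [134 134 129]
px [337 291] n 1172 top 31 rect [648.7, -128.9, 45.4, 14.6, 15.6] rgb [62 50 38]
px [231 306] n 1563 top 47 rect [465.5, -285.3, 104.4, 60.5, -14.6] rgb [74 28 23]
px [151 315] n 1602 top 46 rect [329.0, -386.8, 106.9, 60.1, -24.6] rgb [171 166  11]
px [286 338] n 535 top 61 rect [609.9, -291.7, 58.6, 56.4, -60.3] rgb [135  75  47]
px [400 405] n 1740 top 1
[... 701 characters left out ...]
, -79.2] rgb [142  91  62]
px [265 218] n 850 top 29 rect [457.6, -11.4, 104.1, 65.1, 10.3] rgb [128  72  51]
px [345 245] n 772 top 32 rect [649.0, -130.9, 47.0, 15.5, 10.3] rgb [137  94  67]
px [273 256] n 534 top 24 rect [463.3, -147.2, 85.0, 39.3, -1.0] rgb [195 184 175]
px [211 276] n 1199 top 29 rect [313.2, -192.6, 103.7, 63.3, 3.2] rgb [171 104 163]
px [483 311] n 4920 top 19 rect [891.5, -376.1, 246.8, 172.7, 90.0] rgb [205 184 168]
px [348 291] n 785 top 61 rect [609.7, -292.1, 59.6, 57.4, 74.4] rgb [187 120  88]
px [282 300] n 1654 top 47 rect [465.8, -286.5, 103.7, 62.7, -14.7] rgb [129  73  52]
px [220 350] n 2183 top 47 rect [330.1, -388.0, 104.5, 61.7, -24.9] rgb [223 204 112]
```

View pics/c.png

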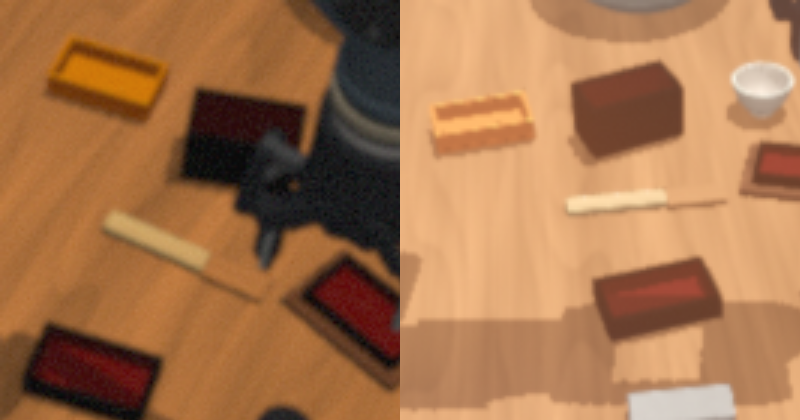

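View pics/wrist0.png

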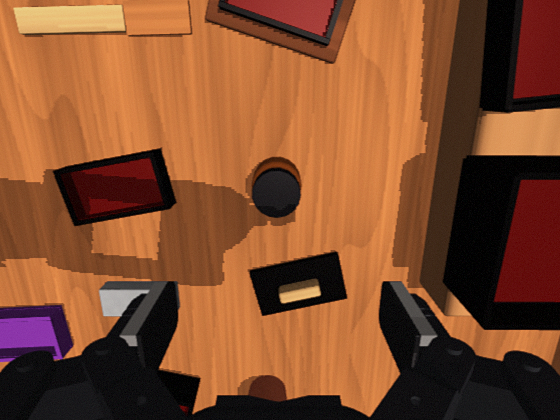

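The crops show the deep tier's top dark red without a clear rim, so I check its height profile before deciding whether it is upright.

```bash
python3 - <<'E'
from h import *
for n,(u0,u1,v0,v1) in {'scene':(318,366,118,156),'side':(234,278,140,172)}.items():
    d=np.load(n+'0.npz'); P=d['P']
    print(n)
    for v in range(v0,v1,2): print(v,' '.join('%3d'%(P[v,u,2]*1000) for u in range(u0,u1,3)))
    c=d['img'][v0-4:v1+4,u0-4:u1+4].astype(float)*1.8
    cv2.imwrite('pics/d_%s.png'%n,cv2.resize(np.clip(c,0,255).astype(np.uint8),(400,330),interpolation=cv2.INTER_NEAREST)[...,::-1])
cv2.imwrite('pics/d.png',np.hstack([cv2.imread('pics/d_scene.png'),cv2.imread('pics/d_side.png')]))
E
```

```text
scene
118   0   0  -1   0   0  -1   0   0  -1  -2   0   2   0   0  -1  -1
120  -3  -1  -1  64  63   0  -3   0  -4  -1   0   0  -5  -2  -4   1
122   1  -1   0  57  56  60  62  63  65  -1   0  -1   1   0   0  -3
124  -2   0  66  48  53  54  55  56  57  60  62  64  61  62   0  -2
126   2  -2  63  43  43  45  46  49  51  52  56  57  58  59  63   0
128   0  -1  64  33  37  38  39  41  45  44  50  47  53  53  58   0
130   1   3  60  29  27  28  34  33  40  39  40  41  45  45  62  -3
132   0   0  58  19  22  25  24  27  28  30  30  34  39  37  62  -1Traceback (most recent call last):
  File "<stdin>", line 5, in <module>
  File "<stdin>", line 5, in <genexpr>
ValueError: cannot convert float NaN to integer
```

The depth profile shows an open box with its rim at 64 mm, so the deep tier is upright. I move over it, with closing yaw −71.5°.

Emit:
move_arm --pt "0 0 71.5 268 -168 0 0" --pt "0 0 71.5 268 -168 0 0" --pt "0 0 71.5 268 -168 0 0" --pt "0 0 71.5 268 -168 0 0" --pt "0 0 71.5 268 -168 0 0" --pt "0 0 71.5 268 -168 0 0" --pt "0 0 71.5 268 -168 0 0" --pt "0 0 71.5 268 -168 0 0" --pt "0 0 71.5 268 -168 0 0" --pt "0 0 71.5 268 -168 0 0" --pt "0 0 71.5 268 -168 0 0" --pt "0 0 71.5 268 -168 0 0" --squeeze 35

```text
t: 1.15
tcp_pos: [0.4565, 0.2684, 0.2561]
tool_rot: [0.987, 0.161, -0.0, 0.0]
force: [-0.4, 0.4, -0.1]
finger_gap: 0.999
gripper_force: 0.0
```

```bash
cat >> h.py <<'E'
def state():
    s=readout.sense(); q=np.array(s['tool_rot']); R=cv2.Rodrigues(rv(q))[0]
    print('t %.2f tcp'%s['t'],np.round(np.array(s['tcp_pos'])*1000,1),'yaw %.1f'%np.degrees(np.arctan2(R[1,1],R[0,1])),'zax',np.round(R[:,2],3),'F',np.round(s['force'],1),'gap %.3f grip %.1f'%(s['finger_gap'],s['gripper_force']),'q6 %.2f'%s['q'][5])
    return np.array(s['tcp_pos'])*1000,R
def rv(q):
    from scipy.spatial.transform import Rotation; return Rotation.from_quat(q).as_rotvec()
def go(x,y,z,yaw):
    p,R=state(); a=np.degrees(np.arctan2(R[1,1],R[0,1]))
    print('-> turn z %.1f'%-((yaw-a+180)%360-180),'shift',np.round(R.T@(np.array([x,y,z])-p),1))
E
python3 - <<'E'
from h import *
print(manip.tip_extent); go(456.4,268,50,-71.5)
s=snap('wrist'); save(s,'w1.png'); objs(s['P'],s['img'],0.012)
E
```

```text
0.025
t 1.15 tcp [456.5 268.4 256.1] yaw -71.5 zax [-0. -0. -1.] F [-0.4  0.4 -0.1] gap 0.999 grip 0.0 q6 1.57
-> turn z 0.0 shift [-1.000e-01  3.000e-01  2.061e+02]
px [41 63] n 2479 top 86 rect [480.1, 479.5, 118.9, 17.0, -7.9] rgb [79 73 68]
px [302  24] n 2190 top 41 rect [591.6, 292.5, 66.2, 39.6, -71.7] rgb [175 161 151]
px [439  50] n 2154 top 22 rect [628.5, 167.7, 104.6, 60.6, -17.3] rgb [19  9  9]
px [277 189] n 3945 top 66 rect [454.5, 267.7, 104.6, 60.1, 18.6] rgb [23 10  8]
px [518 256] n 3504 top 30 rect [455.9, -10.6, 104.6, 62.8, 10.5] rgb [14  4  3]
px [215 295] n 1899 top 30 rect [299.3, 290.5, 105.6, 60.1, 8.2] rgb [157  78  22]
```

View pics/w1.png

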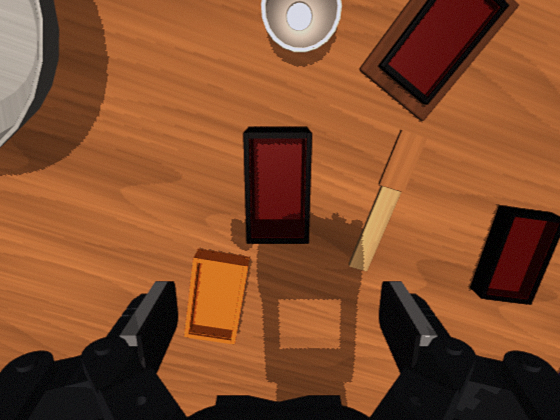

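The wrist view shows the deep tier upright and centred in line with the jaws at (278,190), with the spatula and the orange decoy well clear. I descend and grip.

Emit:
move_arm --pt "0 0 0 0 0 40 0" --pt "0 0 0 0 0 80 0" --pt "0 0 0 0 0 120 0" --pt "0 0 0 0 0 150 0" --pt "0 0 0 0 0 180 0" --pt "0 0 0 0 0 206 0" --pt "0 0 0 0 0 206 0" --pt "0 0 0 0 0 206 1" --pt "0 0 0 0 0 206 1" --pt "0 0 0 0 0 206 1" --pt "0 0 0 0 0 206 1" --pt "0 0 0 0 0 206 1" --squeeze 35

```text
t: 2.2
tcp_pos: [0.4578, 0.2683, 0.0518]
tool_rot: [0.987, 0.161, 0.001, -0.0]
force: [0.6, -0.9, 3.2]
finger_gap: 0.697
gripper_force: 39.0
```

Emit:
move_arm --pt "0 0 0 0 0 0 1" --pt "0 0 0 0 0 0 1" --pt "0 0 0 0 0 0 1" --pt "0 0 0 0 0 0 1" --pt "0 0 0 0 0 -10 1" --pt "0 0 0 0 0 -20 1" --pt "0 0 0 0 0 -40 1" --pt "0 0 0 0 0 -60 1" --pt "0 0 0 0 0 -80 1" --pt "0 0 0 0 0 -100 1" --pt "0 0 0 0 0 -100 1" --pt "0 0 0 0 0 -100 1"

```text
t: 3.2
tcp_pos: [0.4575, 0.2683, 0.1518]
tool_rot: [0.987, 0.161, 0.002, -0.0]
force: [-0.6, -0.4, -1.9]
finger_gap: 0.699
gripper_force: 38.8
```

```bash
python3 - <<'E'
from h import *
go(629,167.6,150,-107.4)
for n in ('wrist','scene'):
    s=snap(n); objs(s['P'],s['img'],0.012)
    if n=='wrist': save(s,'w2.png')
E
```

```text
t 3.20 tcp [457.5 268.3 151.8] yaw -71.5 zax [ 0.003  0.001 -1.   ] F [-0.6 -0.4 -1.9] gap 0.699 grip 38.8 q6 1.57
-> turn z 35.9 shift [130.6 149.9   2.2]
px [311  15] n 2060 top 42 rect [581.3, 289.4, 58.4, 18.3, -71.7] rgb [235 224 213]
px [484  59] n 3193 top 22 rect [611.5, 173.2, 69.5, 60.8, -17.6] rgb [23 11 10]
px [278 179] n 3706 top 149 rect [504.0, 283.3, 59.8, 0.9, -71.6] rgb [10  6  5]
px [278 305] n 21902 top 146 rect [451.4, 265.8, 89.0, 49.6, 18.4] rgb [67 10  9]
px [179 289] n 204 top 150 rect [452.6, 307.1, 10.4, 3.0, -39.9] rgb [46 41 41]
px [378 289] n 200 top 150 rect [477.4, 233.6, 10.3, 2.8, 79.7] rgb [46 40 37]
px [550 341] n 1045 top 30 rect [418.5, 7.3, 39.0, 13.6, 10.5] rgb [6 4 4]
px [391  89] n 487 top 85 rect [506.9, 482.8, 146.5, 26.9, 2.3] rgb [68 66 61]
px [296 115] n 413 top 29 rect [301.3, 290.2, 105.2, 63.4, 7.3] rgb [130  71  14]
px [343 121] n 548 top 148 rect [466.6, 232.6, 103.0, 20.1, 17.6] rgb [34 26 19]
px [395 151] n 369 top 40 rect [606.6, 297.5, 66.9, 64.2, -67.6] rgb [137 127 113]
px [472 260] n 16756 top 139 rect [870.7, -30.1, 175.5, 128.7, -0.2] rgb [82 44 31]
px [383 193] n 335 top 22 rect [629.7, 167.7, 104.5, 62.9, -16.8] rgb [43 23 18]
px [290 213] n 481 top 29 rect [457.3, -10.1, 104.4, 62.5, 10.1] rgb [43 23 18]
px [199 243] n 515 top 29 rect [313.1, -191.8, 106.2, 61.1, 2.9] rgb [87 43 99]
px [353 239] n 495 top 66 rect [623.3, -5.1, 44.1, 42.5, -79.4] rgb [59 41 28]
px [264 258] n 549 top 24 rect [463.2, -146.1, 85.5, 36.8, 0.9] rgb [131 131 128]
px [230 305] n 781 top 47 rect [465.2, -285.3, 105.2, 60.5, -14.8] rgb [45 25 20]
px [338 289] n 224 top 33 rect [649.0, -129.7, 45.4, 14.7, 17.0] rgb [115  92  59]
px [150 315] n 796 top 47 rect [329.6, -387.1, 106.4, 60.2, -24.5] rgb [139 130  11]
px [287 338] n 461 top 61 rect [610.1, -292.0, 58.5, 56.6, -60.2] rgb [122  68  43]
px [394 406] n 461 top 20 rect [854.3, -287.1, 92.3, 45.1, -17.6] rgb [109  82  66]
```

View pics/w2.png

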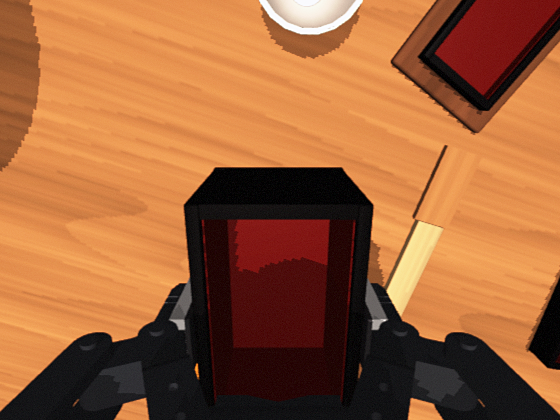

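```bash
cat >> h.py <<'E'
def held(s,v0=150,v1=285,u0=185,u1=375,zlo=-.004,zhi=.004,ztop=None):
    """rim points of the held piece in the tool's frame (mm)"""
    p,R=state(); P=s['P'][v0:v1,u0:u1].reshape(-1,3)*1000; P=P[np.isfinite(P[:,0])]
    L=(P-p)@R
    k=np.abs(L[:,2]-ztop)<4; L=L[k]
    print('n',len(L),'x max %.1f'%np.percentile(L[:,0],99),'y',np.round(np.percentile(L[:,1],[1,99]),1),'z far %.1f near %.1f'%(np.median(L[L[:,0]>45][:,2]),np.median(L[L[:,0]<35][:,2])))
E
python3 - <<'E'
from h import *
s=snap('wrist'); held(s,ztop=51.8-64)
E
```

```text
t 3.35 tcp [456.  267.7 149.4] yaw -71.5 zax [-0.002 -0.001 -1.   ] F [-0.5  0.4 -1.6] gap 0.700 grip 38.8 q6 1.57
n 6304 x max 49.3 y [-29.1  29.9] z far -13.1 near -13.1
```

The tier is held level and centred to about 2 mm. I carry it over the stand.

Emit:
move_arm --pt "0 0 6 22 25 0 1" --pt "0 0 12 44 50 0 1" --pt "0 0 18 66 75 0 1" --pt "0 0 24 88 100 0 1" --pt "0 0 30 110 125 0 1" --pt "0 0 36 133 151 0 1" --pt "0 0 36 133 151 0 1" --pt "0 0 36 133 151 0 1" --pt "0 0 36 133 151 0 1"

```text
t: 4.1
tcp_pos: [0.6293, 0.1668, 0.1483]
tool_rot: [0.988, -0.152, -0.002, 0.0]
force: [-0.9, -0.5, -2.2]
finger_gap: 0.702
gripper_force: 38.7
```

```bash
python3 - <<'E'
from h import *
go(631.4,167,67.5,-107.4)
s=snap('wrist'); held(s,ztop=-13)
s=snap('side'); save(s,'s3.png'); s2=snap('scene'); 
cv2.imwrite('pics/s3.png',np.hstack([cv2.resize(x['img'][100:250,a:a+200],(400,300))[...,::-1] for x,a in((s,220),(s2,290))]))
E
```

```text
t 4.10 tcp [629.3 166.8 148.3] yaw -107.5 zax [-0.005 -0.    -1.   ] F [-0.9 -0.5 -2.2] gap 0.702 grip 38.7 q6 1.96
-> turn z -0.1 shift [ 2.3 -0.9 80.8]
t 4.15 tcp [628.9 167.4 148.7] yaw -107.5 zax [-0.005 -0.    -1.   ] F [ 0.2  0.1 -2.8] gap 0.692 grip 38.7 q6 1.96
n 5785 x max 49.9 y [-28.5  30.7] z far -12.3 near -12.2
```

View pics/s3.png

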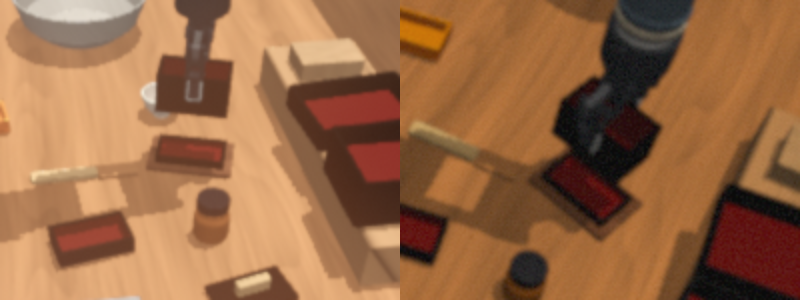

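The crops show the tier level above the stand, aligned with it and clear of the bowl. I lower it gently.

Emit:
move_arm --pt "0 0 0 2 -0.5 20 1" --pt "0 0 0 2 -0.5 40 1" --pt "0 0 0 2 -0.5 55 1" --pt "0 0 0 2 -0.5 65 1" --pt "0 0 0 2 -0.5 70 1" --pt "0 0 0 2 -0.5 73 1" --pt "0 0 0 2 -0.5 76 1" --pt "0 0 0 2 -0.5 78 1" --pt "0 0 0 2 -0.5 79 1" --pt "0 0 0 2 -0.5 80 1" --pt "0 0 0 2 -0.5 80 1" --pt "0 0 0 2 -0.5 80 1"

```text
t: 5.25
tcp_pos: [0.6333, 0.1669, 0.0707]
tool_rot: [0.988, -0.152, 0.0, -0.0]
force: [-0.2, 0.2, -1.7]
finger_gap: 0.702
gripper_force: 38.8
```

```bash
python3 - <<'E'
from h import *
go(631.4,167,67.5,-107.4)
s=snap('wrist'); held(s,ztop=-13)
E
```

```text
t 5.25 tcp [633.3 166.9  70.7] yaw -107.5 zax [ 0.001  0.    -1.   ] F [-0.2  0.2 -1.7] gap 0.702 grip 38.8 q6 1.96
-> turn z -0.1 shift [-1.8  0.5  3.2]
t 5.30 tcp [633.3 166.9  70.7] yaw -107.5 zax [ 0.001  0.    -1.   ] F [ 0.4 -0.4 -1.6] gap 0.694 grip 38.8 q6 1.96
n 5941 x max 49.4 y [-28.9  30.3] z far -12.6 near -12.6
```

Emit:
move_arm --pt "0 0 0 -1 0 0.5 1" --pt "0 0 0 -1.5 0 1 1" --pt "0 0 0 -1.5 0 2 1" --pt "0 0 0 -1.5 0 3 1" --pt "0 0 0 -1.5 0 3 1" --pt "0 0 0 -1.5 0 3 1"

```text
t: 5.8
tcp_pos: [0.6315, 0.1674, 0.0679]
tool_rot: [0.988, -0.152, -0.0, 0.0]
force: [-1.9, 1.4, 3.1]
finger_gap: 0.693
gripper_force: 39.2
```

Contact shows as a 5 N rise. I release, back off upward and check.

Emit:
move_arm --pt "0 0 0 0 0 0 0.2" --pt "0 0 0 0 0 0 0.1" --pt "0 0 0 0 0 0 0" --pt "0 0 0 0 0 0 0" --pt "0 0 0 0 0 0 0" --pt "0 0 0 0 0 -20 0" --pt "0 0 0 0 0 -60 0" --pt "0 0 0 0 0 -100 0" --pt "0 0 0 0 0 -140 0" --pt "0 0 0 0 0 -180 0" --pt "0 0 0 0 0 -190 0" --pt "0 0 0 0 0 -190 0"

```text
t: 6.8
tcp_pos: [0.6341, 0.1677, 0.2623]
tool_rot: [0.988, -0.152, 0.005, -0.001]
force: [0.1, 0.3, -0.1]
finger_gap: 1.0
gripper_force: 0.0
```

```bash
python3 - <<'E'
from h import *
for n in ('wrist','scene'):
    s=snap(n); objs(s['P'],s['img'],0.012); print()
go(465.5,-285.6,256,-104.7)
E
```

```text
px [97 32] n 14649 top 105 rect [798.7, 233.6, 172.8, 16.8, 72.4] rgb [120  79  48]
px [545  70] n 2489 top 15 rect [645.9, -104.2, 109.5, 37.7, -3.7] rgb [7 6 5]
px [456 141] n 3329 top 67 rect [621.6, -4.5, 44.4, 44.0, 50.8] rgb [38 23 17]
px [280 192] n 8161 top 81 rect [628.4, 167.3, 104.1, 60.1, -17.6] rgb [55 14 13]
px [167 246] n 2350 top 41 rect [604.2, 296.8, 66.5, 66.3, -52.3] rgb [170 156 144]
px [476 277] n 2673 top 30 rect [455.5, -11.0, 106.2, 60.5, 10.7] rgb [18  6  5]
px [ 19 345] n 887 top 85 rect [556.5, 484.0, 18.3, 4.9, 20.4] rgb [50 46 43]

px [387  88] n 423 top 85 rect [482.7, 480.1, 129.3, 22.0, -8.1] rgb [69 66 61]
px [296 115] n 404 top 29 rect [301.2, 290.8, 105.4, 64.4, 8.2] rgb [132  72  14]
px [395 152] n 339 top 41 rect [607.8, 296.0, 66.6, 61.9, 27.4] rgb [139 129 115]
px [472 260] n 16773 top 139 rect [870.9, -30.5, 175.9, 127.7, 0.0] rgb [84 45 31]
px [385 186] n 1586 top 80 rect [629.9, 167.9, 105.5, 63.8, -17.3] rgb [32 17 14]
px [290 213] n 483 top 29 rect [457.2, -9.9, 104.5, 63.6, 10.7] rgb [40 22 17]
px [200 243] n 517 top 29 rect [312.9, -191.8, 105.7, 61.4, 3.3] rgb [ 89  44 101]
px [352 239] n 497 top 66 rect [622.8, -5.2, 43.7, 43.3, -12.2] rgb [60 41 28]
px [264 258] n 549 top 24 rect [463.1, -145.7, 85.4, 37.6, 0.3] rgb [133 134 130]
px [230 305] n 782 top 47 rect [465.2, -285.3, 104.9, 60.5, -14.6] rgb [46 26 20]
px [338 289] n 208 top 33 rect [648.6, -129.2, 45.5, 14.8, 13.0] rgb [124  99  64]
px [150 315] n 793 top 47 rect [329.6, -387.2, 105.4, 60.2, -24.5] rgb [142 133  12]
px [287 338] n 457 top 61 rect [609.9, -291.4, 58.3, 56.6, -59.5] rgb [125  70  44]
px [393 407] n 427 top 20 rect [854.2, -290.7, 97.8, 33.0, 12.4] rgb [110  81  64]

t 6.90 tcp [631.  167.3 256.7] yaw -107.5 zax [-0.001 -0.    -1.   ] F [0.1 0.1 0.2] gap 1.000 grip 0.0 q6 1.96
-> turn z -2.8 shift [-21.6 481.7   0.9]
```

The deep tier is seated: its top is at 80 mm and its centre within 1 mm of the stand's. On to the middle tier.

Emit:
move_arm --pt "0 0 -0.5 -2 40 0 0" --pt "0 0 -1 -4 80 0 0" --pt "0 0 -1 -6 120 0 0" --pt "0 0 -2 -8 160 0 0" --pt "0 0 -2 -10 200 0 0" --pt "0 0 -2 -12 240 0 0" --pt "0 0 -2.8 -14 280 0 0" --pt "0 0 -2.8 -16 320 0 0" --pt "0 0 -2.8 -18 360 0 0" --pt "0 0 -2.8 -20 400 0 0" --pt "0 0 -2.8 -21 440 0 0" --pt "0 0 -2.8 -21.5 481.5 0 0"

```text
t: 7.9
tcp_pos: [0.464, -0.2856, 0.2543]
tool_rot: [0.992, -0.128, -0.003, -0.002]
force: [0.4, 0.1, 0.1]
finger_gap: 0.999
gripper_force: 0.0
```

Emit:
move_arm --pt "0 0 0 0 0 0 0" --pt "0 0 0 0 0 0 0" --pt "0 0 0 0 0 0 0" --pt "0 0 0 0 0 0 0"

```text
t: 8.23
tcp_pos: [0.4659, -0.2836, 0.2557]
tool_rot: [0.992, -0.127, -0.002, -0.001]
force: [0.4, 0.2, 0.2]
finger_gap: 0.995
gripper_force: 0.0
```

```bash
python3 - <<'E'
from h import *
s=snap('wrist'); objs(s['P'],s['img'],0.012)
go(465.3,-285.5,37,-104.7)
E
```

```text
px [70 40] n 4673 top 33 rect [646.4, -130.3, 45.6, 14.4, 13.5] rgb [55 43 31]
px [237  23] n 1678 top 62 rect [599.2, -289.7, 59.0, 39.6, 74.9] rgb [125  60  37]
px [281 184] n 2979 top 48 rect [464.0, -286.5, 104.6, 60.0, -14.6] rgb [24 12 10]
px [154 210] n 2869 top 24 rect [461.4, -147.3, 85.2, 36.9, -0.2] rgb [139 136 135]
px [ 42 249] n 3128 top 29 rect [455.7, -11.5, 104.1, 62.0, 10.6] rgb [12  4  3]
px [404 263] n 3560 top 48 rect [328.3, -388.2, 105.3, 60.9, -24.7] rgb [117  94  22]
px [235 320] n 2328 top 30 rect [311.6, -193.2, 105.5, 60.5, 3.2] rgb [68 25 84]
t 8.28 tcp [ 466.2 -283.5  256.1] yaw -104.6 zax [-0.002  0.002 -1.   ] F [-0.3  0.5  0.5] gap 0.999 grip 0.0 q6 1.07
-> turn z 0.1 shift [2.000e-01 2.500e+00 2.191e+02]
```

Emit:
move_arm --pt "0 0 0 0 1 40 0" --pt "0 0 0 0 2 80 0" --pt "0 0 0 0 2 120 0" --pt "0 0 0 0 2 150 0" --pt "0 0 0 0 2 180 0" --pt "0 0 0 0 2 205 0" --pt "0 0 0 0 2 219 0" --pt "0 0 0 0 2 219 0" --pt "0 0 0 0 2 219 1" --pt "0 0 0 0 2 219 1" --pt "0 0 0 0 2 219 1" --pt "0 0 0 0 2 219 1" --squeeze 35

```text
t: 9.28
tcp_pos: [0.4666, -0.2876, 0.0397]
tool_rot: [0.992, -0.128, 0.001, 0.001]
force: [-0.2, -0.6, -1.6]
finger_gap: 0.697
gripper_force: 38.4
```

Emit:
move_arm --pt "0 0 0 0 0 0 1" --pt "0 0 0 0 0 0 1" --pt "0 0 0 0 0 0 1" --pt "0 0 0 0 0 0 1" --pt "0 0 0 0 0 -10 1" --pt "0 0 0 0 0 -25 1" --pt "0 0 0 0 0 -50 1" --pt "0 0 0 0 0 -75 1" --pt "0 0 0 0 0 -100 1" --pt "0 0 0 0 0 -125 1" --pt "0 0 0 0 0 -150 1" --pt "0 0 0 0 0 -150 1"

```text
t: 10.28
tcp_pos: [0.4677, -0.2892, 0.1935]
tool_rot: [0.992, -0.128, 0.004, 0.003]
force: [-0.1, -0.3, -1.6]
finger_gap: 0.696
gripper_force: 38.5
```

Emit:
move_arm --pt "0 0 0 0 0 0 1" --pt "0 0 0 0 0 0 1"

```text
t: 10.45
tcp_pos: [0.4651, -0.2868, 0.1879]
tool_rot: [0.992, -0.128, -0.001, -0.0]
force: [0.1, 1.0, -1.8]
finger_gap: 0.699
gripper_force: 38.5
```

```bash
python3 - <<'E'
from h import *
s=snap('wrist'); held(s,ztop=37-46)
go(630,167.5,187,-107.4)
E
```

```text
t 10.50 tcp [ 464.8 -286.6  187.3] yaw -104.7 zax [-0.002  0.002 -1.   ] F [ 0.4 -0.3 -1.3] gap 0.698 grip 38.5 q6 1.07
n 5312 x max 49.8 y [-28.8  30.4] z far -7.6 near -7.6
t 10.50 tcp [ 464.8 -286.6  187.3] yaw -104.7 zax [-0.002  0.002 -1.   ] F [ 0.4 -0.3 -1.3] gap 0.698 grip 38.5 q6 1.07
-> turn z 2.7 shift [  44.4 -481.1    0.8]
```

Held level and centred as before. Carry.

Emit:
move_arm --pt "0 0 0.5 4 -30 0 1" --pt "0 0 1 8 -70 0 1" --pt "0 0 1 12 -110 0 1" --pt "0 0 2 16 -150 0 1" --pt "0 0 2 20 -190 0 1" --pt "0 0 2 24 -230 0 1" --pt "0 0 2.7 28 -270 0 1" --pt "0 0 2.7 32 -310 0 1" --pt "0 0 2.7 36 -350 0 1" --pt "0 0 2.7 40 -390 0 1" --pt "0 0 2.7 43 -430 0 1" --pt "0 0 2.7 45.5 -460 0 1"

```text
t: 11.5
tcp_pos: [0.6261, 0.1493, 0.186]
tool_rot: [0.989, -0.151, -0.002, -0.0]
force: [0.5, -0.2, -2.5]
finger_gap: 0.697
gripper_force: 38.5
```

Emit:
move_arm --pt "0 0 0 0 -12 0 1" --pt "0 0 0 0 -21 0 1" --pt "0 0 0 0 -21 0 1" --pt "0 0 0 0 -21 0 1" --pt "0 0 0 0 -21 0 1" --pt "0 0 0 0 -21 0 1"

```text
t: 12.0
tcp_pos: [0.6325, 0.1643, 0.1881]
tool_rot: [0.988, -0.152, -0.0, 0.0]
force: [0.5, -0.2, -1.8]
finger_gap: 0.694
gripper_force: 38.5
```

```bash
python3 - <<'E'
from h import *
s=snap('wrist'); held(s,ztop=-8)
go(631.4,167.3,114.4,-107.4)
E
```

```text
t 12.05 tcp [632.7 164.5 188.3] yaw -107.5 zax [-0.001 -0.    -1.   ] F [-0.2 -0.5 -1.4] gap 0.700 grip 38.5 q6 1.96
n 5345 x max 49.5 y [-28.7  30.5] z far -6.7 near -6.7
t 12.05 tcp [632.7 164.5 188.3] yaw -107.5 zax [-0.001 -0.    -1.   ] F [-0.2 -0.5 -1.4] gap 0.700 grip 38.5 q6 1.96
-> turn z -0.1 shift [-2.  -2.4 73.9]
```

Emit:
move_arm --pt "0 0 0 -1 -1 15 1" --pt "0 0 0 -2 -2.5 30 1" --pt "0 0 0 -2 -2.5 45 1" --pt "0 0 0 -2 -2.5 57 1" --pt "0 0 0 -2 -2.5 62 1" --pt "0 0 0 -2 -2.5 65 1" --pt "0 0 0 -2 -2.5 67 1" --pt "0 0 0 -2 -2.5 69 1" --pt "0 0 0 -2 -2.5 70 1" --pt "0 0 0 -2 -2.5 71 1" --pt "0 0 0 -2 -2.5 71 1" --pt "0 0 0 -2 -2.5 71 1"

```text
t: 13.05
tcp_pos: [0.6319, 0.1692, 0.1176]
tool_rot: [0.989, -0.151, 0.0, -0.0]
force: [-0.3, -0.2, -0.9]
finger_gap: 0.697
gripper_force: 38.6
```

```bash
python3 - <<'E'
from h import *
s=snap('wrist'); held(s,ztop=-8)
go(631.4,167.3,114.4,-107.4)
E
```

```text
t 13.10 tcp [631.9 169.2 117.6] yaw -107.4 zax [ 0.001  0.    -1.   ] F [-0.7 -0.1 -1. ] gap 0.696 grip 38.6 q6 1.97
n 5413 x max 49.5 y [-28.9  30.3] z far -6.9 near -6.8
t 13.10 tcp [631.9 169.2 117.6] yaw -107.4 zax [ 0.001  0.    -1.   ] F [-0.7 -0.1 -1. ] gap 0.696 grip 38.6 q6 1.97
-> turn z 0.0 shift [0.1 1.9 3.2]
```

Emit:
move_arm --pt "0 0 0 0 1 1 1" --pt "0 0 0 0 2 2 1" --pt "0 0 0 0 2 3 1" --pt "0 0 0 0 2 4 1" --pt "0 0 0 0 2 4 1" --pt "0 0 0 0 2 4 1"

```text
t: 13.6
tcp_pos: [0.6313, 0.1674, 0.1156]
tool_rot: [0.989, -0.151, 0.001, -0.0]
force: [-2.9, 1.2, 8.8]
finger_gap: 0.697
gripper_force: 39.9
```

Emit:
move_arm --pt "0 0 0 0 0 -0.5 0.2" --pt "0 0 0 0 0 -0.5 0.1" --pt "0 0 0 0 0 -0.5 0" --pt "0 0 0 0 0 -0.5 0" --pt "0 0 0 0 0 -0.5 0" --pt "0 0 0 0 0 -20 0" --pt "0 0 0 0 0 -60 0" --pt "0 0 0 0 0 -100 0" --pt "0 0 0 0 0 -140 0" --pt "0 0 0 0 0 -140 0" --pt "0 0 0 0 0 -140 0" --pt "0 0 0 0 0 -140 0"

```text
t: 14.6
tcp_pos: [0.6306, 0.1671, 0.253]
tool_rot: [0.988, -0.151, -0.0, 0.0]
force: [-0.9, -0.9, -0.3]
finger_gap: 0.999
gripper_force: 0.0
```

```bash
python3 - <<'E'
from h import *
for n in ('wrist','scene'):
    s=snap(n); objs(s['P'],s['img'],0.012); print()
go(457.3,-10.3,256,-79.5)
E
```

```text
px [86 29] n 11768 top 101 rect [796.4, 236.4, 148.0, 10.0, 72.5] rgb [119  79  47]
px [547  62] n 2043 top 14 rect [645.4, -101.7, 107.2, 31.9, -2.7] rgb [6 5 5]
px [459 137] n 3580 top 67 rect [621.8, -4.8, 44.6, 44.4, 84.4] rgb [40 25 18]
px [277 200] n 11782 top 123 rect [628.3, 167.4, 104.8, 60.2, -17.4] rgb [58 15 13]
px [162 245] n 2476 top 41 rect [604.4, 296.6, 66.7, 66.0, 76.4] rgb [176 162 149]
px [478 276] n 2798 top 30 rect [455.7, -11.0, 106.1, 60.7, 10.5] rgb [19  6  5]
px [ 14 347] n 801 top 84 rect [548.9, 480.9, 10.7, 5.2, 6.7] rgb [50 46 43]

px [386  88] n 404 top 85 rect [481.0, 479.2, 118.2, 19.0, -8.5] rgb [68 65 60]
px [295 115] n 403 top 29 rect [301.7, 290.8, 105.7, 63.9, 6.4] rgb [132  72  13]
px [388 177] n 2394 top 122 rect [630.0, 168.0, 105.1, 64.0, -17.0] rgb [42 28 25]
px [472 260] n 16777 top 139 rect [870.7, -30.3, 176.1, 128.5, -0.3] rgb [83 44 31]
px [290 213] n 490 top 29 rect [457.5, -9.9, 104.5, 62.2, 10.8] rgb [40 21 17]
px [199 243] n 513 top 29 rect [312.9, -191.5, 107.9, 61.2, 3.2] rgb [ 88  44 100]
px [353 238] n 492 top 67 rect [623.2, -5.8, 44.1, 43.2, -89.0] rgb [59 41 28]
px [264 258] n 545 top 24 rect [463.3, -146.0, 85.2, 36.9, -0.1] rgb [133 133 129]
px [336 288] n 228 top 33 rect [648.6, -129.2, 45.4, 13.8, 13.7] rgb [114  92  59]
px [150 315] n 797 top 47 rect [329.7, -387.0, 105.5, 60.0, -24.6] rgb [141 132  12]
px [287 338] n 457 top 61 rect [610.2, -291.9, 58.5, 56.5, -58.6] rgb [124  69  43]
px [394 406] n 402 top 20 rect [854.2, -287.6, 97.0, 23.6, -3.6] rgb [108  77  60]

t 14.70 tcp [629.9 167.  251.3] yaw -107.4 zax [-0.004 -0.    -1.   ] F [-0.3 -0.6  0.3] gap 0.997 grip 0.0 q6 1.96
-> turn z -27.9 shift [-111.7  220.9   -3.9]
```

The middle tier is seated, with its top at 122 mm. On to the shallow tier.

Emit:
move_arm --pt "0 0 -5 -16 31 -4 0" --pt "0 0 -10 -32 63 -4 0" --pt "0 0 -15 -48 95 -4 0" --pt "0 0 -20 -64 126 -4 0" --pt "0 0 -25 -80 158 -4 0" --pt "0 0 -28 -96 190 -4 0" --pt "0 0 -28 -111.5 221 -4 0" --pt "0 0 -28 -111.5 221 -4 0" --pt "0 0 -28 -111.5 221 -4 0" --pt "0 0 -28 -111.5 221 -4 0" --pt "0 0 -28 -111.5 221 -4 0"

```text
t: 15.62
tcp_pos: [0.4594, -0.0099, 0.2568]
tool_rot: [0.996, 0.093, -0.0, -0.0]
force: [0.7, -0.6, -0.2]
finger_gap: 1.004
gripper_force: 0.0
```

```bash
python3 - <<'E'
from h import *
s=snap('wrist'); objs(s['P'],s['img'],0.012)
go(457.3,-10.3,32,-79.4)
E
```

```text
px [105   8] n 1067 top 102 rect [572.2, 154.0, 4.5, 2.4, -15.2] rgb [2 2 2]
px [306  13] n 1423 top 67 rect [605.6, -7.8, 38.4, 12.3, -79.4] rgb [42 26 19]
px [443  29] n 3380 top 33 rect [633.6, -132.2, 18.8, 14.1, 10.3] rgb [32 24 17]
px [277 182] n 2151 top 30 rect [455.6, -10.9, 104.7, 60.0, 10.5] rgb [23 13 11]
px [406 196] n 2948 top 24 rect [461.7, -146.4, 85.2, 36.6, -0.1] rgb [134 131 129]
px [ 11 271] n 1480 top 29 rect [302.2, 261.7, 104.3, 22.4, -3.0] rgb [103  46  12]
px [429 294] n 594 top 30 rect [359.3, -204.4, 53.9, 25.3, 58.4] rgb [68 26 80]
px [544 339] n 1145 top 47 rect [322.9, -354.8, 26.0, 7.4, -24.0] rgb [99 77 17]
px [381 350] n 490 top 30 rect [274.9, -168.9, 51.5, 23.4, 35.3] rgb [63 23 78]
t 15.67 tcp [459.5  -9.7 256.9] yaw -79.3 zax [-0.  0. -1.] F [0.2 0.3 0.4] gap 1.000 grip 0.0 q6 1.12
-> turn z 0.1 shift [-2.200e+00  2.000e-01  2.249e+02]
```

Emit:
move_arm --pt "0 0 0 -1 0 40 0" --pt "0 0 0 -1.5 0 80 0" --pt "0 0 0 -1.5 0 120 0" --pt "0 0 0 -1.5 0 155 0" --pt "0 0 0 -1.5 0 185 0" --pt "0 0 0 -1.5 0 210 0" --pt "0 0 0 -1.5 0 225 0" --pt "0 0 0 -1.5 0 225 0" --pt "0 0 0 -1.5 0 225 1" --pt "0 0 0 -1.5 0 225 1" --pt "0 0 0 -1.5 0 225 1" --pt "0 0 0 -1.5 0 225 1"

```text
t: 16.67
tcp_pos: [0.458, -0.0106, 0.0335]
tool_rot: [0.996, 0.093, 0.001, 0.0]
force: [-0.4, 0.3, -0.7]
finger_gap: 0.694
gripper_force: 37.7
```

Emit:
move_arm --pt "0 0 0 0 0 0 1" --pt "0 0 0 0 0 0 1" --pt "0 0 0 0 0 0 1" --pt "0 0 0 0 0 0 1" --pt "0 0 0 0 0 -10 1" --pt "0 0 0 0 0 -25 1" --pt "0 0 0 0 0 -50 1" --pt "0 0 0 0 0 -80 1" --pt "0 0 0 0 0 -110 1" --pt "0 0 0 0 0 -140 1" --pt "0 0 0 0 0 -170 1" --pt "0 0 0 0 0 -190 1"

```text
t: 17.67
tcp_pos: [0.4573, -0.0107, 0.2255]
tool_rot: [0.996, 0.092, 0.002, 0.001]
force: [0.7, -0.2, -1.0]
finger_gap: 0.697
gripper_force: 38.2
```

Emit:
move_arm --pt "0 0 0 0 0 0 1" --pt "0 0 0 0 0 0 1"

```text
t: 17.83
tcp_pos: [0.4573, -0.0107, 0.2237]
tool_rot: [0.996, 0.092, 0.001, 0.001]
force: [0.1, 0.4, -1.4]
finger_gap: 0.693
gripper_force: 38.3
```

```bash
python3 - <<'E'
from h import *
s=snap('wrist'); held(s,ztop=32-28)
go(631.4,167.3,225,-107.4)
E
```

```text
t 17.88 tcp [456.4 -10.5 222.4] yaw -79.4 zax [-0. -0. -1.] F [-0.3  0.2 -1.1] gap 0.693 grip 38.3 q6 1.12
n 5709 x max 50.9 y [-31.7  33.5] z far 3.4 near 3.6
t 17.88 tcp [456.4 -10.5 222.4] yaw -79.4 zax [-0. -0. -1.] F [-0.3  0.2 -1.1] gap 0.693 grip 38.3 q6 1.12
-> turn z 28.0 shift [ 204.7 -142.6   -2.6]
```

Emit:
move_arm --pt "0 0 4 23 -16 0 1" --pt "0 0 8 46 -32 0 1" --pt "0 0 12 69 -48 0 1" --pt "0 0 16 92 -64 0 1" --pt "0 0 20 115 -80 0 1" --pt "0 0 24 138 -96 0 1" --pt "0 0 28 160 -112 0 1" --pt "0 0 28 182 -128 0 1" --pt "0 0 28 204 -142 0 1" --pt "0 0 28 204 -142 0 1" --pt "0 0 28 204 -142 0 1" --pt "0 0 28 204 -142 0 1"

```text
t: 18.88
tcp_pos: [0.6298, 0.1661, 0.2199]
tool_rot: [0.989, -0.151, -0.003, 0.001]
force: [0.0, 0.4, -1.3]
finger_gap: 0.696
gripper_force: 38.2
```

Emit:
move_arm --pt "0 0 0 0 0 10 1" --pt "0 0 0 0 0 20 1" --pt "0 0 0 0 0 30 1" --pt "0 0 0 0 0 40 1" --pt "0 0 0 0 0 40 1" --pt "0 0 0 0 0 40 1"

```text
t: 19.38
tcp_pos: [0.6307, 0.1662, 0.181]
tool_rot: [0.988, -0.151, -0.001, 0.0]
force: [0.5, -0.1, -0.7]
finger_gap: 0.688
gripper_force: 38.2
```

```bash
python3 - <<'E'
from h import *
s=snap('wrist'); held(s,ztop=3.5)
go(631.0,167.3,150,-107.4)
E
```

```text
t 19.43 tcp [631.4 166.3 181.8] yaw -107.4 zax [-0.001 -0.    -1.   ] F [ 0.4 -0.5 -0.9] gap 0.692 grip 38.2 q6 1.96
n 4868 x max 49.7 y [-29.1  31.4] z far 5.6 near 5.6
t 19.43 tcp [631.4 166.3 181.8] yaw -107.4 zax [-0.001 -0.    -1.   ] F [ 0.4 -0.5 -0.9] gap 0.692 grip 38.2 q6 1.96
-> turn z -0.0 shift [-0.7 -0.8 31.8]
```

Emit:
move_arm --pt "0 0 0 -0.5 -1 8 1" --pt "0 0 0 -0.5 -1 15 1" --pt "0 0 0 -0.5 -1 20 1" --pt "0 0 0 -0.5 -1 24 1" --pt "0 0 0 -0.5 -1 26 1" --pt "0 0 0 -0.5 -1 28 1" --pt "0 0 0 -0.5 -1 28 1" --pt "0 0 0 -0.5 -1 28 1"

```text
t: 20.1
tcp_pos: [0.6315, 0.1676, 0.1543]
tool_rot: [0.988, -0.151, 0.0, -0.0]
force: [0.6, 0.6, -1.3]
finger_gap: 0.692
gripper_force: 38.3
```

```bash
python3 - <<'E'
from h import *
s=snap('wrist'); held(s,ztop=3.5)
go(631.0,167.3,150,-107.4)
E
```

```text
t 20.15 tcp [631.5 167.6 154.5] yaw -107.4 zax [ 0.  0. -1.] F [ 0.9  0.3 -0.6] gap 0.693 grip 38.3 q6 1.96
n 5091 x max 50.2 y [-30.9  32.3] z far 4.9 near 5.0
t 20.15 tcp [631.5 167.6 154.5] yaw -107.4 zax [ 0.  0. -1.] F [ 0.9  0.3 -0.6] gap 0.693 grip 38.3 q6 1.96
-> turn z -0.0 shift [-0.4  0.4  4.5]
```

Emit:
move_arm --pt "0 0 0 0 0 1 1" --pt "0 0 0 0 0 2 1" --pt "0 0 0 0 0 3 1" --pt "0 0 0 0 0 3.5 1" --pt "0 0 0 0 0 3.5 1" --pt "0 0 0 0 0 3.5 1"

```text
t: 20.65
tcp_pos: [0.6314, 0.1676, 0.1513]
tool_rot: [0.988, -0.151, 0.0, -0.0]
force: [-1.3, 0.5, 2.8]
finger_gap: 0.691
gripper_force: 38.7
```

Contact. Release and rise.

Emit:
move_arm --pt "0 0 0 0 0 0 0.2" --pt "0 0 0 0 0 0 0.1" --pt "0 0 0 0 0 0 0" --pt "0 0 0 0 0 0 0" --pt "0 0 0 0 0 0 0" --pt "0 0 0 0 0 -20 0" --pt "0 0 0 0 0 -60 0" --pt "0 0 0 0 0 -100 0" --pt "0 0 0 0 0 -110 0" --pt "0 0 0 0 0 -110 0" --pt "0 0 0 0 0 -110 0" --pt "0 0 0 0 0 -110 0"

```text
t: 21.65
tcp_pos: [0.63, 0.1674, 0.2588]
tool_rot: [0.988, -0.151, -0.002, 0.0]
force: [-0.5, -0.1, 0.3]
finger_gap: 1.0
gripper_force: 0.0
```

```bash
python3 - <<'E'
from h import *
for n in ('wrist','scene'):
    s=snap(n); objs(s['P'],s['img'],0.012); print()
go(648.8,-129.8,256,-76.5)
E
```

```text
px [86 29] n 11678 top 101 rect [796.8, 238.1, 152.7, 10.0, 72.6] rgb [119  79  47]
px [545  62] n 2456 top 15 rect [643.9, -113.6, 105.9, 36.8, 8.9] rgb [7 6 5]
px [456 135] n 3441 top 67 rect [621.9, -4.6, 44.2, 43.7, -27.0] rgb [40 24 18]
px [277 204] n 13566 top 147 rect [629.3, 167.3, 104.6, 60.1, -17.4] rgb [61 15 13]
px [163 241] n 2412 top 41 rect [604.6, 296.6, 66.5, 66.1, 67.7] rgb [175 160 148]
px [ 17 343] n 990 top 85 rect [550.6, 481.7, 17.5, 5.7, 25.5] rgb [50 47 44]

px [387  88] n 417 top 84 rect [480.7, 480.3, 126.6, 20.3, -8.5] rgb [68 65 60]
px [296 115] n 415 top 29 rect [301.6, 290.6, 103.7, 62.8, 7.5] rgb [130  71  14]
px [389 175] n 2675 top 146 rect [631.0, 168.0, 105.1, 63.3, -17.9] rgb [38 22 20]
px [472 260] n 16764 top 139 rect [870.9, -30.3, 175.8, 127.6, -0.2] rgb [83 44 31]
px [199 243] n 513 top 29 rect [312.6, -191.7, 105.7, 60.8, 3.5] rgb [88 43 99]
px [352 238] n 493 top 66 rect [623.4, -5.6, 43.9, 42.9, -86.6] rgb [59 40 28]
px [264 258] n 552 top 24 rect [463.2, -146.3, 85.5, 36.6, -0.2] rgb [131 131 127]
px [338 289] n 289 top 33 rect [648.5, -128.8, 45.4, 15.9, 12.7] rgb [96 78 53]
px [150 315] n 794 top 47 rect [329.2, -386.8, 106.0, 60.2, -24.9] rgb [140 131  12]
px [287 338] n 463 top 61 rect [610.2, -291.8, 58.5, 56.7, -59.2] rgb [123  69  43]
px [396 406] n 448 top 20 rect [858.8, -285.4, 107.8, 36.4, 17.8] rgb [109  81  65]

t 21.75 tcp [630.  167.4 258.2] yaw -107.4 zax [-0.005 -0.    -1.   ] F [-0.6  0.9 -0.1] gap 0.994 grip 0.0 q6 1.96
-> turn z -30.9 shift [106.8 278.    2.3]
```

The shallow tier is seated, with its top at 146 mm. I move over the lid and also nearly close the fingers in the air, to see where the tips stand at the handle's width.

Emit:
move_arm --pt "0 0 -5 13 35 0 0" --pt "0 0 -10 26 70 0 0" --pt "0 0 -15 40 105 0 0" --pt "0 0 -20 53 140 0 0" --pt "0 0 -25 66 175 0 0.75" --pt "0 0 -31 80 210 0 0.75" --pt "0 0 -31 94 245 0 0.75" --pt "0 0 -31 107 278 2 0.75" --pt "0 0 -31 107 278 2 0.75" --pt "0 0 -31 107 278 2 0.75" --pt "0 0 -31 107 278 2 0.75" --pt "0 0 -31 107 278 2 0.75"

```text
t: 22.75
tcp_pos: [0.6498, -0.1281, 0.2578]
tool_rot: [0.993, 0.119, -0.001, -0.001]
force: [0.1, -0.2, 0.2]
finger_gap: 0.251
gripper_force: 0.0
```

```bash
python3 - <<'E'
from h import *
s=snap('wrist'); objs(s['P'],s['img'],0.018); save(s,'w5.png')
p,R=state(); L=(s['P'].reshape(-1,3)*1000-p)@R; L=L[np.isfinite(L[:,0])&(L[:,2]<70)&(np.abs(L[:,0])<25)]
print('tips z 99pct',np.percentile(L[:,2],[50,90,99,99.8]),'y',np.percentile(L[L[:,2]>np.percentile(L[:,2],90)][:,1],[1,99]))
go(648.8,-129.8,40,-76.5)
E
```

```text
px [283   9] n 1988 top 107 rect [782.3, -83.0, 21.3, 2.7, -81.5] rgb [65 42 25]
px [499  28] n 707 top 20 rect [829.8, -290.7, 50.6, 12.8, 0.0] rgb [103  56  34]
px [541  35] n 837 top 20 rect [833.7, -330.5, 59.2, 13.3, 0.1] rgb [178 168 158]
px [  9 118] n 1422 top 50 rect [656.4, 126.9, 28.8, 7.6, -2.4] rgb [2 2 2]
px [147 179] n 2828 top 67 rect [622.3, -5.5, 44.2, 44.0, -67.4] rgb [37 24 19]
px [278 180] n 638 top 34 rect [647.9, -129.3, 45.1, 13.3, 13.4] rgb [191 145  89]
px [425 257] n 2865 top 62 rect [609.2, -291.8, 59.1, 58.7, 73.2] rgb [115  54  34]
px [262 327] n 1141 top 24 rect [463.0, -156.1, 86.5, 26.6, 7.4] rgb [130 126 124]
t 22.80 tcp [ 650.  -127.9  258.1] yaw -76.3 zax [-0.001  0.001 -1.   ] F [-0.9 -0.2  0.5] gap 0.252 grip 0.0 q6 0.97
tips z 99pct [-38.9904487  -12.90521613  15.68328673  20.54655165] y [-23.09995654  24.48412776]
t 22.80 tcp [ 650.  -127.9  258.1] yaw -76.3 zax [-0.001  0.001 -1.   ] F [-0.9 -0.2  0.5] gap 0.252 grip 0.0 q6 0.97
-> turn z 0.2 shift [ -1.3   1.8 218.1]
```

View pics/w5.png

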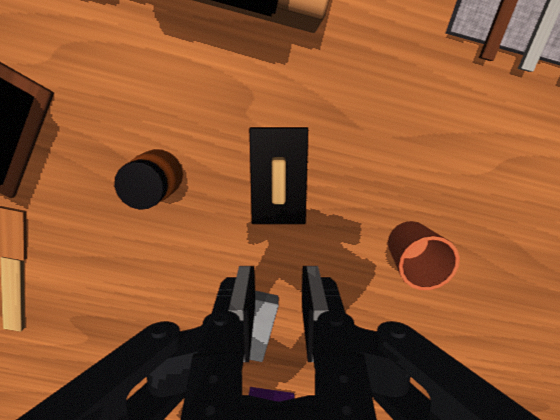

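The wrist view shows the lid upright at (279,175) with its handle in line with the jaws. The tips stand about 21 mm ahead of the TCP, so grasping at TCP z = 40 clears the plate.

Emit:
move_arm --pt "0 0 0 -1 1 40 0.5" --pt "0 0 0 -1.5 1.5 80 0.5" --pt "0 0 0 -1.5 1.5 120 0.5" --pt "0 0 0 -1.5 1.5 150 0.5" --pt "0 0 0 -1.5 1.5 180 0.5" --pt "0 0 0 -1.5 1.5 205 0.5" --pt "0 0 0 -1.5 1.5 218 0.5" --pt "0 0 0 -1.5 1.5 218 0.5" --pt "0 0 0 -1.5 1.5 218 1" --pt "0 0 0 -1.5 1.5 218 1" --pt "0 0 0 -1.5 1.5 218 1" --pt "0 0 0 -1.5 1.5 218 1"

```text
t: 23.8
tcp_pos: [0.6507, -0.1319, 0.043]
tool_rot: [0.993, 0.118, 0.002, 0.001]
force: [0.8, 0.7, 2.9]
finger_gap: 0.157
gripper_force: 38.2
```

Emit:
move_arm --pt "0 0 0 0 0 0 1" --pt "0 0 0 0 0 0 1" --pt "0 0 0 0 0 0 1" --pt "0 0 0 0 0 0 1" --pt "0 0 0 0 0 -10 1" --pt "0 0 0 0 0 -25 1" --pt "0 0 0 0 0 -50 1" --pt "0 0 0 0 0 -80 1" --pt "0 0 0 0 0 -110 1" --pt "0 0 0 0 0 -140 1" --pt "0 0 0 0 0 -170 1" --pt "0 0 0 0 0 -200 1"

```text
t: 24.8
tcp_pos: [0.6484, -0.1314, 0.2427]
tool_rot: [0.993, 0.118, -0.0, -0.0]
force: [0.3, 0.6, -0.2]
finger_gap: 0.151
gripper_force: 37.7
```

Emit:
move_arm --pt "0 0 0 0 0 0 1" --pt "0 0 0 0 0 0 1"

```text
t: 24.97
tcp_pos: [0.65, -0.1319, 0.2438]
tool_rot: [0.993, 0.118, 0.002, 0.001]
force: [-0.1, -0.2, -0.7]
finger_gap: 0.148
gripper_force: 37.8
```

```bash
python3 - <<'E'
from h import *
s=snap('wrist'); held(s,ztop=40-12); save(s,'w6.png')
go(631.4,167.3,240,-107.4)
E
```

```text
t 25.02 tcp [ 648.8 -131.5  241.5] yaw -76.4 zax [ 0. -0. -1.] F [-0.1  0.4 -0.9] gap 0.153 grip 37.7 q6 0.97
n 12639 x max 50.5 y [-27.9  30.5] z far 28.2 near 28.0
t 25.02 tcp [ 648.8 -131.5  241.5] yaw -76.4 zax [ 0. -0. -1.] F [-0.1  0.4 -0.9] gap 0.153 grip 37.7 q6 0.97
-> turn z 31.0 shift [  53.3 -294.5    1.4]
```

View pics/w6.png

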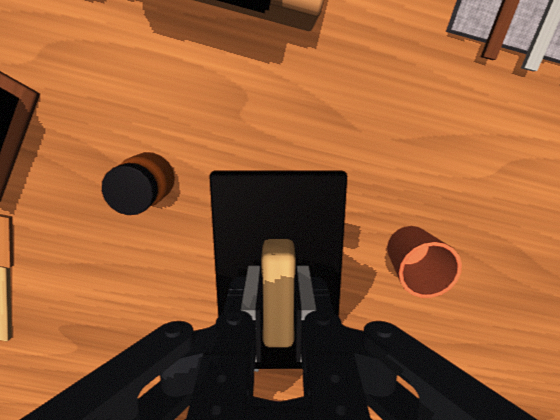

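The lid is held level by its handle, its plate at (279,240). I carry it to the stack and lower.

Emit:
move_arm --pt "0 0 4 6 -33 0 1" --pt "0 0 8 12 -66 0 1" --pt "0 0 12 18 -99 0 1" --pt "0 0 16 24 -132 0 1" --pt "0 0 20 30 -165 0 1" --pt "0 0 24 36 -198 0 1" --pt "0 0 28 42 -230 0 1" --pt "0 0 31 48 -262 0 1" --pt "0 0 31 53 -294 0 1" --pt "0 0 31 53 -294 0 1" --pt "0 0 31 53 -294 0 1" --pt "0 0 31 53 -294 0 1"

```text
t: 26.02
tcp_pos: [0.6305, 0.1664, 0.239]
tool_rot: [0.989, -0.151, -0.002, 0.001]
force: [0.2, -0.7, -0.2]
finger_gap: 0.152
gripper_force: 37.7
```

Emit:
move_arm --pt "0 0 0 0 0 10 1" --pt "0 0 0 0 0 20 1" --pt "0 0 0 0 0 30 1" --pt "0 0 0 0 0 40 1" --pt "0 0 0 0 0 40 1" --pt "0 0 0 0 0 40 1"

```text
t: 26.52
tcp_pos: [0.631, 0.1662, 0.1993]
tool_rot: [0.988, -0.152, -0.001, 0.0]
force: [-0.6, 0.4, -1.2]
finger_gap: 0.147
gripper_force: 37.8
```

```bash
python3 - <<'E'
from h import *
s=snap('wrist'); held(s,ztop=28)
go(631.4,167.5,182,-107.4)
E
```

```text
t 26.57 tcp [631.6 166.4 200.2] yaw -107.4 zax [-0.001 -0.    -1.   ] F [-0.3  1.2 -1.2] gap 0.150 grip 37.8 q6 1.96
n 10622 x max 48.5 y [-27.9  30.1] z far 31.3 near 31.2
t 26.57 tcp [631.6 166.4 200.2] yaw -107.4 zax [-0.001 -0.    -1.   ] F [-0.3  1.2 -1.2] gap 0.150 grip 37.8 q6 1.96
-> turn z -0.0 shift [-0.5 -1.  18.2]
```

Emit:
move_arm --pt "0 0 0 0 -1 5 1" --pt "0 0 0 0 -1 9 1" --pt "0 0 0 0 -1 12 1" --pt "0 0 0 0 -1 12 1" --pt "0 0 0 0 -1 12 1"

```text
t: 26.98
tcp_pos: [0.6317, 0.1678, 0.1886]
tool_rot: [0.989, -0.151, -0.0, 0.0]
force: [1.6, 0.1, -0.4]
finger_gap: 0.153
gripper_force: 37.8
```

Emit:
move_arm --pt "0 0 0 0 0 0.5 1" --pt "0 0 0 0 0 1 1" --pt "0 0 0 0 0 1.5 1" --pt "0 0 0 0 0 2 1" --pt "0 0 0 0 0 2 1" --pt "0 0 0 0 0 2 1"

```text
t: 27.48
tcp_pos: [0.6319, 0.1677, 0.1868]
tool_rot: [0.988, -0.151, -0.0, -0.0]
force: [0.2, -0.6, -1.1]
finger_gap: 0.15
gripper_force: 37.8
```

```bash
python3 - <<'E'
from h import *
s=snap('wrist'); held(s,ztop=29)
go(631.4,167.5,182,-107.4)
E
```

```text
t 27.53 tcp [631.9 167.7 186.9] yaw -107.4 zax [ 0. -0. -1.] F [-0.6  0.5 -0.7] gap 0.147 grip 37.8 q6 1.96
n 12586 x max 49.4 y [-28.5  30. ] z far 30.7 near 30.4
t 27.53 tcp [631.9 167.7 186.9] yaw -107.4 zax [ 0. -0. -1.] F [-0.6  0.5 -0.7] gap 0.147 grip 37.8 q6 1.96
-> turn z 0.0 shift [-0.5  0.3  4.9]
```

Emit:
move_arm --pt "0 0 0 0 0 1 1" --pt "0 0 0 0 0 2 1" --pt "0 0 0 0 0 2.5 1" --pt "0 0 0 0 0 3 1" --pt "0 0 0 0 0 3 1" --pt "0 0 0 0 0 3 1"

```text
t: 28.03
tcp_pos: [0.632, 0.1677, 0.185]
tool_rot: [0.989, -0.151, 0.0, -0.0]
force: [-1.6, 0.0, 5.6]
finger_gap: 0.152
gripper_force: 38.6
```

Seated by force and height. Release, rise clear and verify.

Emit:
move_arm --pt "0 0 0 0 0 0 0.7" --pt "0 0 0 0 0 0 0.6" --pt "0 0 0 0 0 0 0.5" --pt "0 0 0 0 0 0 0.5" --pt "0 0 0 0 0 0 0.5" --pt "0 0 0 0 0 -15 0.5" --pt "0 0 0 0 0 -40 0.5" --pt "0 0 0 0 0 -80 0.5" --pt "0 0 0 0 0 -110 0.5" --pt "0 0 0 0 0 -110 0.5" --pt "0 0 0 0 0 -110 0.5" --pt "0 0 0 0 0 -110 0.5"

```text
t: 29.03
tcp_pos: [0.6313, 0.1676, 0.2931]
tool_rot: [0.988, -0.151, -0.001, 0.0]
force: [0.0, -0.5, -0.7]
finger_gap: 0.501
gripper_force: 0.0
```

```bash
python3 - <<'E'
from h import *
s=snap('wrist'); save(s,'w7.png'); state()
P=s['P'].reshape(-1,3); P=P[(np.abs(P[:,0]-.63)<.07)&(np.abs(P[:,1]-.167)<.07)]
for lo,hi in((.145,.160),(.168,.18)):
    q=P[(P[:,2]>lo)&(P[:,2]<hi)]; print(len(q),round(np.median(q[:,2])*1000,1),rect(q[:,:2]))
q=P[(P[:,2]>.145)&(P[:,2]<.160)]; a=np.c_[q[:,:2],np.ones(len(q))]; print('tilt',np.linalg.lstsq(a,q[:,2],rcond=None)[0][:2])
s=snap('side'); cv2.imwrite('pics/s7.png',cv2.resize(s['img'][90:250,220:400],(720,600))[...,::-1])
E
```

```text
t 29.08 tcp [630.9 167.5 292.2] yaw -107.4 zax [-0.003 -0.    -1.   ] F [-0.1 -0.7  0.5] gap 0.497 grip 0.0 q6 1.96
9036 154.7 [629.4, 167.5, 104.5, 60.2, -17.4]
1167 174.4 [630.1, 167.6, 45.3, 13.5, -17.0]
tilt [-0.00344818  0.00037475]
```

View pics/s7.png

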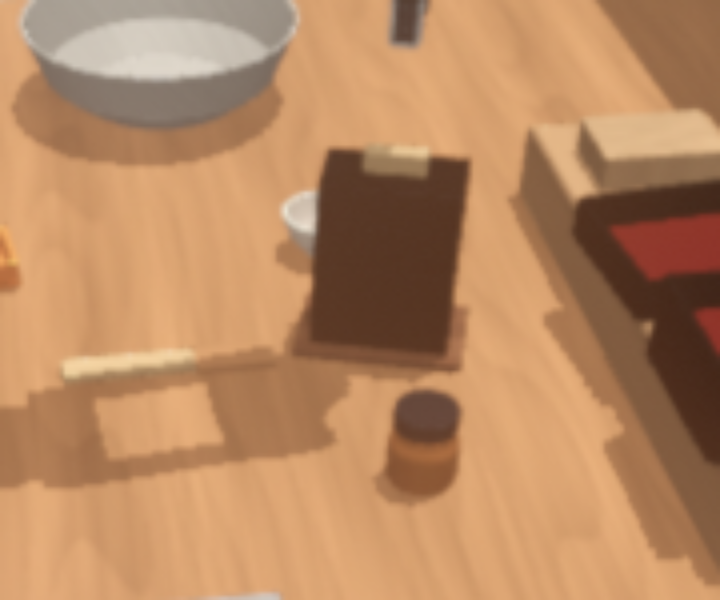

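The side crop shows the full stack flush and upright on its stand with the gripper clear above. The plate at 154.7 mm and the handle at 174.4 mm match the seated heights of 154 and 174.

```bash
python3 -c "
from station import order; print(order.sign_off())"
```

```text
the job is handed in; nothing more can be done
None
```

The box is fully assembled on its stand (deep tier, middle tier, shallow tier, then lid): each piece measured within about 1 mm of centre and seated height, no bystander was touched, and I handed it in at about 29 s; sign-off returned no verdict.

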